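Fetch the customer's padlock from behind the shop tins

ROBOT

A 7-joint arm with a two-finger parallel gripper is mounted at the origin on the work surface. World frame = base frame: x ahead of the robot, y to its left, z up, the work surface at z = 0. Lengths are in m, angles in rad, forces in N, time in s.
With the tool pointing down it reaches from about 0.35 to 0.9 m from the base axis. Payload 7.2 kg.
Tool frame: the origin (TCP) lies midway between the tips of the shut fingers; the grasp point (between the pads) lies arm.grasp_offset behind it (arm.grasp_offset is the distance from the TCP to the grasp point, in m); z points along the fingers, y is the line along which they close (so a half turn about z gives the same grasp; the last joint's range is limited). The gripper opens to 88 mm and grips with 3 to 60 N. Pads are 20 mm wide; open, the fingers measure 115 mm over their backs; the gripper's body (75 mm by 178 mm) begins 61 mm behind the grasp point.
Start: joints at [-0.068, 0.411, -0.013, 1.596, 0.006, 1.134, -0.082], TCP at [0.625, -0, 0.196] pointing down, gripper open.
Joint ranges: [-2.95, 2.95], [-0.29, 1.99], [-1.47, 1.44], [0.14, 2.54], [-1.03, 4.17], [0.13, 1.85], [-2.86, 2.86]. Speed limits (rad/s): [2.39, 2.39, 3.01, 3.01, 3.14, 3.14, 3.14].

INTERFACE

Orientations are given as a rotation vector (axis times angle).
In Python, from bench import arm, imaging gives the robot as it stands.
- The arm moves only by the shell command python3 -m creep 'ROWS' [OPENING] [FORCE]. ROWS is JSON, a list of rows, each a list of 6 numbers: the shift along the tool's x, y, z in cm, then the turn, a rotation vector about the tool's x, y, z in rad. In form: [[x, y, z, wx, wy, wz], ...]. A call has 1 to 5 rows; each row is the pose to reach, as a shift and turn from the pose commanded when the call began, along the tool's axes at that moment; what a row does not reach only later rows make up. A row lasts 1/12 s, in which the tool goes at most 41.7 mm and 7.16 degrees, less where a joint would pass 70% of its speed; a pose out of reach is approached as far as the arm can. A call with a gripper value outside its range is refused whole. OPENING is the closure, from -1 (fully open) to 1 (shut), set as the call begins (- or left out, the last holds). The fingers move at their own pace and stop on an object; FORCE is the grip in N (left out, the last holds). Time passes only in rows, so rows that repeat a pose let the fingers close. It gives the time, the measured TCP pose, the force, the opening and the grip force at its end, in the units of the state.
- arm.get_obs(): the state, without advancing time (a new reading comes with each control period).
- imaging.grab_frame(name): name is "scene" or "side" or "wrist"; returns (picture, depth): 400x640x3 uint8, red, green, blue; 400x640 float32, m along the optical axis (not along the pixel's ray), 0 where there is no reading.
- imaging.calibration(name): a dict with "camera_matrix" (3x3 intrinsics, pixels), "extrinsics" (4x4, takes a point from world to camera coordinates). Camera axes: x right, y down, z forward; pixel columns grow to the right and rows downward; lengths in m; the calibration is good to about 2 mm. A picture is of the moment at which its call begins: read the wrist's pose just before it. calibration takes no time and is no camera call; for the wrist camera it gives the pose at the moment of the call.
- arm.sign_off(): hands the job in; it is judged then, once.
The state is a dict: "clock": time; "q": joint angles; "joint_vel": joint speeds; "joint_efforts": joint torques, N m; "position": TCP position; "tcp_rot": TCP orientation; "ft_force": force on the tool from outside, world axes, zero at the start; "wrist_torque": the same for the moment, N m; "gripper_width": finger opening in m; "finger_force": force on a finger pad.
Only numpy, scipy, OpenCV 4.12 (cv2) and the standard library are available. Lean on these libraries where they do the work, as an engineer would, in place of code of your own. Each camera call takes 0.05 s, during which the arm holds its last target. There are 200 camera calls.

TASK

A customer has come for the brass padlock lying at the back of the wooden tray, shut in behind the three tall tins. Stand all three tins aside on the black rubber mat, then lay the padlock flat in the middle of the enamel dish where its new keys wait, and only then put every tin back upright on the spot in the tray where it stood. Keep the tins upright, set things down rather than drop them, and leave the hasp, key ring and key gauge alone.

Things in the scene. Friction and masses are not known exactly. Their poses are not given: they have to be found in the camera images.
- padlock: brass padlock lying flat: body 50 mm (its x) by 42 mm (y) by 24 mm thick (z, up), about 0.35 kg; steel shackle of 8 mm bar reaches to y = +60 mm at half thickness. Origin: centre of the brass body's underside. Lies 5 to 20 mm behind the tins (no room for a finger), its x within 10 degrees of the tray's x; 35 mm free to the back rim. Hold it across the 50 mm width
- oil_tin: green tin of machine oil with a small cone and red-capped spout on top, 132 mm tall over all; straight round side 56 mm in diameter from foot to 110 mm height (hold it there), full, about 0.3 kg; origin at the centre of its underside, z up. Stands on the tray's floor, one of a row of three with about 10 mm between them
- polish_tin: blue tin of metal polish with a white screw cap on top, 124 mm tall over all; straight round side 56 mm in diameter from foot to 110 mm height (hold it there), full, about 0.3 kg; origin at the centre of its underside, z up. Stands on the tray's floor, one of a row of three with about 10 mm between them
- grease_tin: yellow tin of grease with a flat yellow lid, 113 mm tall over all; straight round side 56 mm in diameter from foot to 110 mm height (hold it there), full, about 0.3 kg; origin at the centre of its underside, z up. Stands on the tray's floor, one of a row of three with about 10 mm between them
- tray: fixed shallow wooden tray with a dark floor, 206 mm (its x) by 236 mm (y); floor 8 mm above the counter; paler rims 8 mm thick, tops 18 mm above the counter, the back one 30 mm. Origin at its centre at counter level, x towards the back rim (away from the robot), z up. The tins stand in a row along y near x = -47 mm, the padlock lies near x = +19 mm
- mat: fixed black ribbed rubber mat, 140 mm (its x) by 240 mm (y), 3 mm thick, empty at the start: where the tins are set aside, each with its centre over the mat. Origin at its centre at counter level, z up
- dish: fixed round white enamel dish, blue rim: flat floor 4 mm above the counter, 208 mm across; rim 260 mm across, 24 mm high. Origin at its centre at counter level, z up. Two flat keys lie at its -y edge, over 75 mm from the centre. Its fixed tin chute, 64 mm wide, has its mouth 108 mm from the centre on the -y side, 50 mm high, and rises away at 30 degrees to 0.24 m
- hasp: loose brass hasp lying flat, 140 by 34 mm, 9 mm high at the hinge; to be left alone. Origin on its underside near the hinge
- key_ring: loose nickel key ring, 48 mm across, with two flat keys reaching to 75 mm, 4 mm thick, lying flat; to be left alone. Origin at the centre of the ring, underside
- key_gauge: loose red plastic key gauge, a stepped flat plate 100 by 40 mm, 4 mm thick; to be left alone. Origin near its centre, underside
There are look-alikes about, which are no part of the job. There is more than one size of the grease_tin; the one meant has the size given above. Leave any pink look-alike of the oil_tin alone.

How it is judged:
On the way, in this order (a step that is already met when the one before it is completed fails the run):
1. all three tins stand upright on the rubber mat together (x of oil_tin in the frame of mat between -0.07 and 0.07 m and y of oil_tin in the frame of mat between -0.12 and 0.12 m and z of each of oil_tin, polish_tin, grease_tin in the frame of mat below 0.008 m and angle between each of oil_tin, polish_tin, grease_tin's own z axis and vertical below 0.12 rad and linear speed of each of oil_tin, polish_tin, grease_tin below 0.05 m/s and x of polish_tin in the frame of mat between -0.07 and 0.07 m and y of polish_tin in the frame of mat between -0.12 and 0.12 m and x of grease_tin in the frame of mat between -0.07 and 0.07 m and y of grease_tin in the frame of mat between -0.12 and 0.12 m), for 0.2 s.
2. the padlock lies flat in the middle of the dish while the tins are still on the mat (all of step 1 and horizontal distance between padlock and dish below 0.025 m and z of padlock in the frame of dish below 0.01 m and angle between padlock's own z axis and vertical below 0.15 rad and linear speed of padlock below 0.03 m/s), for 0.2 s.
At the end, for the whole second after the job is handed in: Each tin stands upright (within 0.1 rad) and at rest within 15 mm of where it stood at the start; the padlock lies flat (within 0.15 rad), at rest on the dish's floor, the centre of its brass body within 25 mm of the dish's centre; all released (distance of each of oil_tin, polish_tin, grease_tin from where it was at the start of the episode below 0.015 m and angle between each of oil_tin, polish_tin, grease_tin's own z axis and vertical below 0.1 rad and linear speed of each of oil_tin, polish_tin, grease_tin, padlock below 0.03 m/s and horizontal distance between padlock and dish below 0.025 m and z of padlock in the frame of dish below 0.01 m and angle between padlock's own z axis and vertical below 0.15 rad and contact force between the fingers and oil_tin below 0.05 N and contact force between the fingers and polish_tin below 0.05 N and contact force between the fingers and grease_tin below 0.05 N and contact force between the fingers and padlock below 0.05 N); the robot touches nothing.
It fails at once if the hasp, key ring or key gauge is moved more than 20 mm (distance of any of hasp, key_ring, key_gauge from where it was at the start of the episode above 0.02 m).
It fails at once if a tin is tipped by more than 0.6 rad (angle between any of oil_tin, polish_tin, grease_tin's own z axis and vertical above 0.6 rad).
It fails at once if a tin or the padlock is dropped (falls free of the fingers faster than 0.7 m/s, about 25 mm) ((linear speed of oil_tin above 0.7 m/s and contact force between the fingers and oil_tin below 0.05 N) or (linear speed of polish_tin above 0.7 m/s and contact force between the fingers and polish_tin below 0.05 N) or (linear speed of grease_tin above 0.7 m/s and contact force between the fingers and grease_tin below 0.05 N) or (linear speed of padlock above 0.7 m/s and contact force between the fingers and padlock below 0.05 N)).
It also fails if it takes over 141 s, if anything falls off the work surface, if the arm or the gripper's body presses on something with over 40 N, if the wrist force passes 120 N, or if a joint passes its speed limit or range.

## Working session

There is one attempt and no reset: what is moved stays moved. The work goes in short steps, Python scripts to look and compute and a shell command to move; the robot and the scene stay as the last step left them, time stands still between calls to the robot, and variables do not carry over. Pictures are saved under pics/ and viewed, at most 14 in all, crops included, and the job is handed in when it is done.

```bash
ls; mkdir -p pics; python3 - <<'E'
from bench import arm, imaging
import cv2,numpy as np
o=arm.get_obs();print({k:np.round(v,3).tolist() for k,v in o.items()},arm.grasp_offset)
for n in("scene","side"):
    p,d=imaging.grab_frame(n);c=imaging.calibration(n)
    np.savez(f"{n}.npz",p=p,d=d,K=c["camera_matrix"],E=c["extrinsics"])
    cv2.imwrite(f"pics/{n}0.png",p[...,::-1])
E
```

```text
pics
{'clock': 0.0, 'q': [-0.068, 0.412, -0.013, 1.597, 0.006, 1.134, -0.082], 'joint_vel': [-0.0, 0.002, -0.0, 0.001, 0.001, 0.001, 0.0], 'joint_efforts': [-0.0, -58.796, 0.642, -29.107, -0.054, 0.018, 0.0], 'position': [0.624, -0.0, 0.195], 'tcp_rot': [-2.221, -2.221, 0.002], 'ft_force': [-0.02, 0.288, -0.174], 'wrist_torque': [0.013, -0.004, 0.006], 'finger_force': 0.0, 'gripper_width': 0.088} 0.0187
```

View pics/scene0.png

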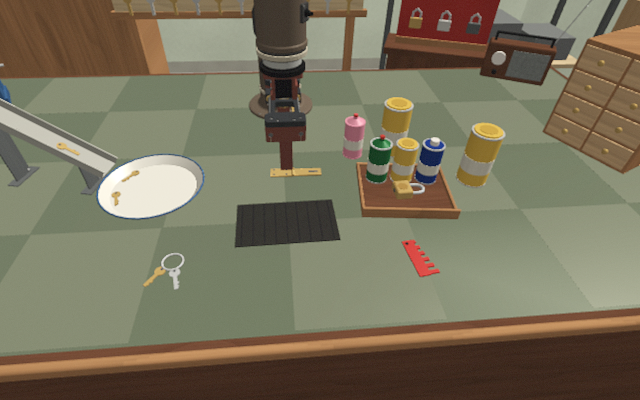

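View pics/side0.png

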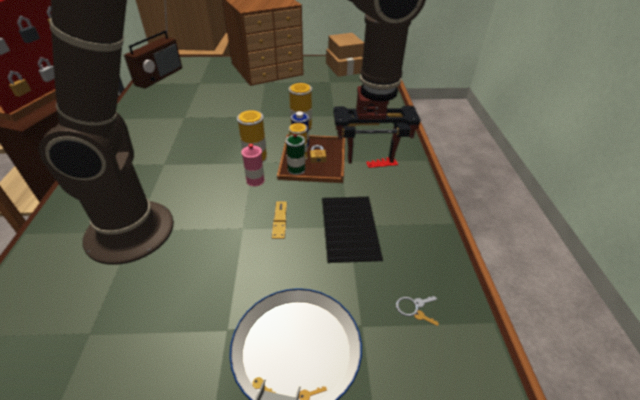

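Scene view: oil tin green (379,160), wanted grease tin yellow, small, (404,158), polish blue (430,160), padlock (403,189) in the tray (405,190). The look-alikes are two big yellow tins at (397,115) and (482,155) and a pink tin at (354,138). The mat is at (287,222), dish (152,185), hasp (296,172), key ring (170,265), gauge (420,257).

```bash
cat > h.py <<'E'
import numpy as np,cv2
from scipy.optimize import least_squares
def cloud(d,K,E):
    v,u=np.mgrid[:400,:640]; r=np.stack([(u-K[0,2])/K[0,0],(v-K[1,2])/K[1,1],np.ones_like(d)],-1)*d[...,None]
    T=np.linalg.inv(E); return r@T[:3,:3].T+T[:3,3]
def circ(P,r=None):
    c=np.median(P,0)
    if r: return least_squares(lambda q:np.hypot(P[:,0]-q[0],P[:,1]-q[1])-r,c+[0,0],loss='soft_l1',f_scale=.002).x
    return least_squares(lambda q:np.hypot(P[:,0]-q[0],P[:,1]-q[1])-q[2],[*c,.03],loss='soft_l1',f_scale=.002).x
E
python3 - <<'E'
from h import *
for n in("scene","side"):
    z=np.load(n+".npz");p,d=z['p'],z['d'];W=cloud(d,z['K'],z['E']);hsv=cv2.cvtColor(p,cv2.COLOR_RGB2HSV)
    print(n,"cam",np.linalg.inv(z['E'])[:3,3].round(3))
    H,S,V=[hsv[...,i].astype(int) for i in range(3)];ok=d>0
    Z=W[...,2]
    def rep(name,m,lo,hi):
        m=m&ok&(Z>lo)&(Z<hi)&(np.abs(W[...,1])<.8)&(W[...,0]>.2)&(W[...,0]<1.2)
        k,l,s,c=cv2.connectedComponentsWithStats(m.astype(np.uint8))
        for i in range(1,k):
            if s[i,4]>25:
                P=W[l==i];print(name,"px",c[i].round(),s[i,4],"min",P.min(0).round(3),"max",P.max(0).round(3),"mean",P.mean(0).round(3), "fit",circ(P[:,:2]).round(3))
    sat=S>90
    rep("green",(H>60)&(H<90)&sat&(S>150),.02,.2)
    rep("blue",(H>105)&(H<130)&(S>120),.02,.2)
    rep("yellow",(H>18)&(H<30)&(S>120),.04,.25)
    rep("brass",(H>12)&(H<30)&(S>90),.014,.04)
    rep("red/pink",((H<8)|(H>165))&(S>80),-.01,.2)
    rep("mat",(V<45),-.01,.012)
    rep("dish",(S<60)&(V>140),-.005,.04)
    rep("wood",(H>3)&(H<18)&(S>90)&(V>40),.004,.04)
    rep("hasp",(H>12)&(H<30)&(S>90),.0,.013)
E
```

```text
scene cam [ 1.232 -0.012  0.644]
green px [379. 143.] 64 min [0.438 0.223 0.118] max [0.465 0.263 0.132] mean [0.45  0.237 0.124] fit [0.444 0.242 0.014]
green px [379. 157.] 192 min [0.447 0.216 0.07 ] max [0.472 0.267 0.113] mean [0.465 0.239 0.091] fit [0.442 0.243 0.028]
green px [376. 176.] 61 min [0.447 0.216 0.02 ] max [0.471 0.265 0.036] mean [0.465 0.238 0.027] fit [0.443 0.243 0.027]
blue px [434. 145.] 68 min [0.439 0.357 0.117] max [0.48  0.399 0.123] mean [0.464 0.375 0.12 ] fit [0.458 0.378 0.018]
blue px [430. 157.] 290 min [0.456 0.348 0.07 ] max [0.487 0.401 0.113] mean [0.477 0.368 0.092] fit [0.456 0.377 0.027]
blue px [424. 177.] 89 min [0.458 0.348 0.02 ] max [0.486 0.398 0.038] mean [0.477 0.367 0.028] fit [0.456 0.377 0.028]
yellow px [399. 103.] 245 min [0.272 0.286 0.153] max [0.341 0.356 0.161] mean [0.311 0.319 0.158] fit [0.31  0.319 0.025]
yellow px [395. 121.] 532 min [0.302 0.28  0.083] max [0.347 0.356 0.148] mean [0.335 0.31  0.116] fit [0.305 0.32  0.038]
yellow px [488. 130.] 330 min [0.428 0.473 0.152] max [0.495 0.542 0.161] mean [0.463 0.506 0.15
[... 8244 characters left out ...]
.002] fit [ 0.97  -0.011  0.07 ]
hasp px [474. 249.] 26 min [ 0.894 -0.109  0.001] max [ 0.907 -0.071  0.004] mean [ 0.9   -0.09   0.002] fit [-121.226   19.09   123.623]
hasp px [425. 318.] 137 min [ 0.704 -0.299  0.   ] max [ 0.751 -0.261  0.005] mean [ 0.727 -0.281  0.002] fit [ 0.704 -0.327  0.053]
hasp px [257. 382.] 86 min [ 0.365 -0.419  0.003] max [ 0.382 -0.397  0.011] mean [ 0.374 -0.408  0.007] fit [ 0.373 -0.408  0.007]
hasp px [267. 389.] 26 min [ 0.387 -0.424  0.005] max [ 0.401 -0.415  0.009] mean [ 0.394 -0.42   0.006] fit [ 0.397 -0.413  0.009]
hasp px [310. 393.] 167 min [ 0.453 -0.441  0.003] max [ 0.503 -0.42   0.01 ] mean [ 0.473 -0.43   0.006] fit [ 0.442 -0.288  0.146]
```

```bash
python3 - <<'E'
from h import *
z=np.load("scene.npz");p=z['p'][90:225,330:510]
cv2.imwrite("pics/crop1.png",cv2.resize(p[...,::-1],None,fx=4,fy=4,interpolation=cv2.INTER_CUBIC))
for n in("scene","side"):
    z=np.load(n+".npz");W=cloud(z['d'],z['K'],z['E']);hsv=cv2.cvtColor(z['p'],cv2.COLOR_RGB2HSV)
    m=(W[...,2]>.027)&(W[...,2]<.037)&(W[...,0]>.483)&(W[...,0]<.55)&(W[...,1]>.25)&(W[...,1]<.33)&(hsv[...,1]>90)
    print(n,cv2.minAreaRect((W[m][:,:2]*1000).astype(np.float32)))
    m=(abs(W[...,2]-.003)<.005)&(hsv[...,2]<60)&(abs(W[...,1])<.14)&(W[...,0]>.5)&(W[...,0]<.68)
    k,l,s,c=cv2.connectedComponentsWithStats(m.astype(np.uint8));i=1+s[1:,4].argmax()
    print("mat",cv2.minAreaRect((W[l==i][:,:2]*1000).astype(np.float32)))
    m=(W[...,2]>.019)&(W[...,2]<.03)&(np.hypot(W[...,0]-.45,W[...,1]+.345)<.14)
    print("rim",m.sum(),circ(W[m][:,:2]).round(4))
E
```

```text
scene ((514.5234375, 294.329833984375), (51.782928466796875, 41.74605178833008), 4.265091896057129)
mat ((592.336669921875, -5.565055847167969), (138.6013641357422, 236.1962432861328), 0.8261227011680603)
rim 972 [ 0.4499 -0.345   0.127 ]
side ((511.39013671875, 296.86468505859375), (49.10031509399414, 41.05126953125), 0.5956037044525146)
mat ((588.9761962890625, -3.7882843017578125), (139.1206817626953, 240.85462951660156), 1.1366206407546997)
rim 1454 [ 0.4462 -0.3427  0.1267]
```

View pics/crop1.png

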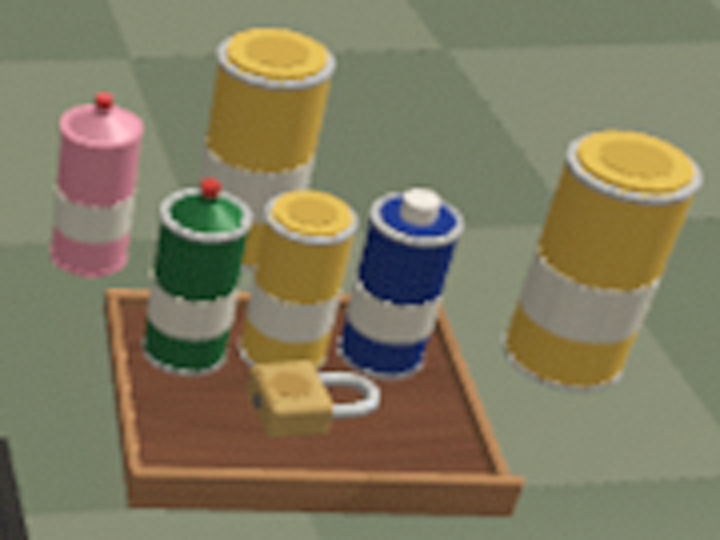

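The crop confirms the choice: the green tin, small yellow tin and blue tin are the ones inside the tray. The two big yellow tins and the pink one stand outside it, and the padlock is at crop (290,395). I'll move above the oil tin.

```bash
python3 -m creep '[[3,-2.2,0,0,0,0],[6,-4.5,0,0,0,0],[9,-6.8,0,0,0,0],[12,-9,0,0,0,0],[15,-11.3,0,0,0,0]]' -1 25; python3 -m creep '[[3,-2.3,0,0,0,0],[6,-4.6,0,0,0,0],[8.4,-6.5,0,0,0,0],[9.4,-7,0,0,0,0],[9.4,-7,0,0,0,0]]'; python3 -c "
from bench import arm;o=arm.get_obs();print(o['position'],o['tcp_rot'],o['ft_force'])"
```

```text
clock: 0.52
position: [0.5106, 0.151, 0.1958]
tcp_rot: [-2.222, -2.221, 0.001]
ft_force: [1.2, -0.2, -0.8]
gripper_width: 0.0883
finger_force: 0.0
clock: 0.93
position: [0.4402, 0.2468, 0.1961]
tcp_rot: [-2.215, -2.227, -0.0]
ft_force: [0.2, -0.0, -0.3]
gripper_width: 0.0873
finger_force: 0.0
[0.44016722 0.24675208 0.19613603] [-2.21489006e+00 -2.22673436e+00 -2.76074797e-04] [ 0.16838765 -0.0076881  -0.26177554]
```

```bash
python3 -m creep '[[0,0,1,0,0,0],[0,0,2,0,0,0],[0,0,3,0,0,0],[0,0,3,0,0,0],[0,0,3,0,0,0]]'; python3 - <<'E'
from bench import arm,imaging
from h import *
p,d=imaging.grab_frame("wrist");c=imaging.calibration("wrist");cv2.imwrite("pics/w1.png",p[...,::-1])
W=cloud(d,c["camera_matrix"],c["extrinsics"]);h=cv2.cvtColor(p,cv2.COLOR_RGB2HSV).astype(int)
o=arm.get_obs();print(o['position'],d.min(),d.max())
Z=W[...,2]
for n,m in (("green",(h[...,0]>60)&(h[...,0]<90)&(h[...,1]>150)),("yel",(h[...,0]>18)&(h[...,0]<30)&(h[...,1]>120)),("blue",(h[...,0]>105)&(h[...,0]<130)&(h[...,1]>120))):
    m=m&(d>0)&(Z>.1)&(Z<.15)&(abs(W[...,1]-.31)<.12)
    if m.sum()>30: print(n,m.sum(),W[m].min(0).round(3),W[m].max(0).round(3))
E
```

```text
clock: 1.35
position: [0.442, 0.2426, 0.1649]
tcp_rot: [-2.223, -2.219, 0.004]
ft_force: [0.9, 0.3, -0.1]
gripper_width: 0.0879
finger_force: 0.0
[0.44226082 0.24308133 0.16555387] 0.0 0.4518645
green 1828 [0.421 0.226 0.1  ] [0.467 0.277 0.133]
yel 5397 [0.314 0.237 0.1  ] [0.476 0.362 0.15 ]
blue 2809 [0.434 0.354 0.1  ] [0.482 0.403 0.123]
```

View pics/w1.png

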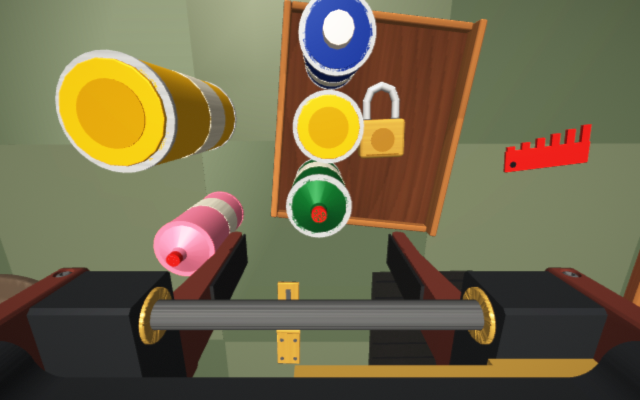

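The wrist view shows the green tin (319,205), yellow (327,127), blue (338,35) and padlock (382,130), with the fingers straddling the oil tin line. I'll descend and grip.

```bash
python3 -m creep '[[0,0,2,0,0,0],[0,0,4,0,0,0],[0,0,6,0,0,0],[0,0,7.5,0,0,0],[0,0,8.9,0,0,0]]'; python3 -m creep '[[0,0,0,0,0,0],[0,0,0,0,0,0],[0,0,0,0,0,0],[0,0,0,0,0,0],[0,0,0,0,0,0]]' 1 25;python3 -m creep '[[0,0,0,0,0,0],[0,0,0,0,0,0],[0,0,0,0,0,0],[0,0,0,0,0,0],[0,0,0,0,0,0]]'
```

```text
clock: 1.82
position: [0.4423, 0.2437, 0.0765]
tcp_rot: [2.222, 2.221, 0.0]
ft_force: [0.7, 0.2, 0.0]
gripper_width: 0.0876
finger_force: 0.0
clock: 2.23
position: [0.4427, 0.2443, 0.0781]
tcp_rot: [2.221, 2.221, 0.003]
ft_force: [-0.2, -0.4, -0.2]
gripper_width: 0.0579
finger_force: 0.0
clock: 2.65
position: [0.4428, 0.2444, 0.0781]
tcp_rot: [2.221, 2.221, 0.003]
ft_force: [1.1, 0.7, 6.3]
gripper_width: 0.0556
finger_force: 25.0
```

```bash
python3 -m creep '[[0,0,-0.5,0,0,0],[0,0,-1.5,0,0,0],[0,0,-3,0,0,0],[0,0,-4.5,0,0,0],[0,0,-5,0,0,0]]'; python3 -m creep '[[-1,0.5,0,0,0,0],[-3,1.4,0,0,0,0],[-5.5,2.5,0,0,0,0],[-8.5,3.8,0,0,0,0],[-11.5,5.2,0,0,0,0]]';python3 -m creep '[[-3,1.3,0,0,0,0],[-6,2.7,0,0,0,0],[-9,4,0,0,0,0],[-12,5.4,0,0,0,0],[-15,6.7,0,0,0,0]]';python3 -m creep '[[-2.5,1.2,0,0,0,0],[-4.5,2,0,0,0,0],[-6,2.6,0,0,0,0],[-6.4,2.8,0,0,0,0],[-6.4,2.8,0,0,0,0]]'; python3 -m creep '[[0,0,1.5,0,0,0],[0,0,3,0,0,0],[0,0,4.2,0,0,0],[0,0,4.7,0,0,0],[0,0,4.7,0,0,0]]'
```

```text
clock: 3.07
position: [0.4426, 0.2444, 0.1293]
tcp_rot: [2.221, 2.221, 0.003]
ft_force: [0.8, 0.6, -3.5]
gripper_width: 0.0555
finger_force: 25.0
clock: 3.48
position: [0.4936, 0.1269, 0.1263]
tcp_rot: [-2.22, -2.222, 0.002]
ft_force: [0.7, -0.2, -3.3]
gripper_width: 0.0555
finger_force: 25.0
clock: 3.9
position: [0.5607, -0.0238, 0.1262]
tcp_rot: [-2.221, -2.22, 0.002]
ft_force: [-0.0, 0.9, -2.7]
gripper_width: 0.0554
finger_force: 25.0
clock: 4.32
position: [0.5883, -0.0872, 0.1261]
tcp_rot: [-2.224, -2.218, 0.003]
ft_force: [-0.1, -0.3, -3.3]
gripper_width: 0.0555
finger_force: 25.0
clock: 4.73
position: [0.5877, -0.0839, 0.0786]
tcp_rot: [-2.218, -2.221, 0.003]
ft_force: [-1.0, 0.2, -3.7]
gripper_width: 0.055
finger_force: 25.0
```

```bash
python3 -m creep '[[0,0,0.2,0,0,0],[0,0,0.3,0,0,0],[0,0,0.4,0,0,0],[0,0,0.4,0,0,0],[0,0,0.4,0,0,0]]'; python3 -m creep '[[0,0,0.1,0,0,0],[0,0,0.2,0,0,0],[0,0,0.2,0,0,0]]'
```

```text
clock: 5.15
position: [0.5892, -0.0851, 0.0765]
tcp_rot: [2.221, 2.221, 0.001]
ft_force: [-0.2, 0.9, -2.5]
gripper_width: 0.055
finger_force: 25.0
clock: 5.4
position: [0.5889, -0.085, 0.074]
tcp_rot: [-2.221, -2.221, 0.0]
ft_force: [0.3, 0.7, -3.2]
gripper_width: 0.0553
finger_force: 25.0
```

```bash
python3 -m creep '[[0,0,0.1,0,0,0],[0,0,0.1,0,0,0],[0,0,0.1,0,0,0]]'; python3 -m creep '[[0,0,0.1,0,0,0],[0,0,0.1,0,0,0],[0,0,0.1,0,0,0]]'
```

```text
clock: 5.65
position: [0.5891, -0.085, 0.0732]
tcp_rot: [2.221, 2.221, 0.0]
ft_force: [-0.0, 0.3, -2.9]
gripper_width: 0.0553
finger_force: 25.0
clock: 5.9
position: [0.5893, -0.0851, 0.0731]
tcp_rot: [2.221, 2.221, 0.001]
ft_force: [-1.6, -0.8, 5.3]
gripper_width: 0.0557
finger_force: 25.0
```

Contact at net −5.5 cm. I'll release, rise and go to the grease tin.

```bash
python3 -m creep '[[0,0,0,0,0,0],[0,0,0,0,0,0],[0,0,0,0,0,0],[0,0,0,0,0,0],[0,0,0,0,0,0]]' -1; python3 -m creep '[[0,0,-1,0,0,0],[0,0,-3,0,0,0],[0,0,-5.5,0,0,0],[0,0,-8,0,0,0],[0,0,-10,0,0,0]]';python3 -m creep '[[3,-1,0,0,0,0],[6.5,-2.3,0,0,0,0],[10,-3.5,0,0,0,0],[13.5,-4.7,0,0,0,0],[17,-6,0,0,0,0]]';python3 -m creep '[[3.5,-1.2,0,0,0,0],[7,-2.5,0,0,0,0],[10.5,-3.7,0,0,0,0],[14,-4.9,0,0,0,0],[17,-6,0,0,0,0]]';python3 -m creep '[[3,-1,0,0,0,0],[5,-1.8,0,0,0,0],[5.6,-2,0,0,0,0],[5.6,-2,0,0,0,0],[5.6,-2,0,0,0,0]]'; python3 - <<'E'
from bench import arm,imaging
from h import *
o=arm.get_obs();print(o['position'],o['tcp_rot'])
p,d=imaging.grab_frame("wrist");c=imaging.calibration("wrist");cv2.imwrite("pics/w2.png",p[...,::-1])
W=cloud(d,c["camera_matrix"],c["extrinsics"]);h=cv2.cvtColor(p,cv2.COLOR_RGB2HSV).astype(int);Z=W[...,2]
for n,m in (("yel",(h[...,0]>18)&(h[...,0]<30)&(h[...,1]>120)&(Z>.116)),("blue",(h[...,0]>105)&(h[...,0]<130)&(h[...,1]>120)&(Z>.11)),("padlock",(h[...,1]>60)&(h[...,0]>12)&(Z>.027)&(Z<.036)&(W[...,0]>.48))):
    m=m&(d>0)&(Z<.13)&(abs(W[...,1]-.31)<.12)&(W[...,0]>.38)&(W[...,0]<.56)
    k,l,s,_=cv2.connectedComponentsWithStats(m.astype(np.uint8))
    if k>1:
        P=W[l==1+s[1:,4].argmax()];print(n,len(P),P.min(0).round(3),P.max(0).round(3),cv2.minAreaRect((P[:,:2]*1000).astype(np.float32)))
p,d=imaging.grab_frame("side");c=imaging.calibration("side");W=cloud(d,c["camera_matrix"],c["extrinsics"]);h=cv2.cvtColor(p,cv2.COLOR_RGB2HSV).astype(int)
m=(h[...,0]>60)&(h[...,0]<90)&(h[...,1]>150)&(W[...,2]>.02)&(W[...,2]<.105);P=W[m];print("oil",P.min(0),P.max(0),circ(P[:,:2],.028))
E
```

```text
clock: 6.32
position: [0.589, -0.085, 0.0721]
tcp_rot: [-2.221, -2.221, 0.0]
ft_force: [1.0, -1.0, 0.5]
gripper_width: 0.085
finger_force: 0.0
clock: 6.73
position: [0.5894, -0.0851, 0.1748]
tcp_rot: [2.221, 2.22, 0.002]
ft_force: [0.2, -0.5, -0.3]
gripper_width: 0.0879
finger_force: 0.0
clock: 7.15
position: [0.5285, 0.0864, 0.1732]
tcp_rot: [2.221, 2.22, 0.002]
ft_force: [1.6, -0.3, 0.2]
gripper_width: 0.0877
finger_force: 0.0
clock: 7.57
position: [0.468, 0.2575, 0.1732]
tcp_rot: [-2.22, -2.223, -0.002]
ft_force: [0.8, -0.1, -0.4]
gripper_width: 0.0878
finger_force: 0.0
clock: 7.98
position: [0.4495, 0.31, 0.1724]
tcp_rot: [2.221, 2.221, -0.0]
ft_force: [0.4, -0.3, -0.6]
gripper_width: 0.0879
finger_force: 0.0
[0.44954259 0.31000632 0.1724173 ] [ 2.22114459e+00  2.22054145e+00 -1.77994654e-04]
yel 2344 [0.426 0.29  0.117] [0.476 0.339 0.124] ((451.44854736328125, 314.0729675292969), (48.88908767700195, 49.625736236572266), 66.71220397949219)
blue 2024 [0.435 0.357 0.117] [0.483 0.405 0.122] ((457.6633605957031, 380.877685546875), (46.92369079589844, 46.759361267089844), 22.73452377319336)
padlock 1355 [0.49  0.277 0.027] [0.54  0.321 0.035] ((514.7261962890625, 299.3656921386719), (49.56047058105469, 42.496665954589844), 2.3498125076293945)
oil [ 0.56097216 -0.11220696  0.02027962] [ 0.61175513 -0.08983531  0.10481346] [ 0.58745298 -0.08131804]
```

```bash
python3 -m creep '[[0.1,0,2,0,0,0],[0.2,0,4.5,0,0,0],[0.2,0,7,0,0,0],[0.2,0,9,0,0,0],[0.2,0,9.5,0,0,0]]'; python3 -m creep '[[0,0,0,0,0,0],[0,0,0,0,0,0],[0,0,0,0,0,0],[0,0,0,0,0,0],[0,0,0,0,0,0]]' 1 25;python3 -m creep '[[0,0,0,0,0,0],[0,0,0,0,0,0],[0,0,0,0,0,0],[0,0,0,0,0,0],[0,0,0,0,0,0]]';python3 -m creep '[[0,0,-0.5,0,0,0],[0,0,-1.5,0,0,0],[0,0,-3,0,0,0],[0,0,-4.5,0,0,0],[0,0,-5,0,0,0]]'
```

```text
clock: 8.5
position: [0.4483, 0.3099, 0.0742]
tcp_rot: [2.224, 2.219, -0.008]
ft_force: [-0.0, 0.3, 0.4]
gripper_width: 0.0879
finger_force: 0.0
clock: 8.92
position: [0.4497, 0.3133, 0.0783]
tcp_rot: [2.221, 2.221, 0.003]
ft_force: [0.4, -0.1, -0.2]
gripper_width: 0.0581
finger_force: 0.2
clock: 9.33
position: [0.4498, 0.3135, 0.0782]
tcp_rot: [2.221, 2.221, 0.003]
ft_force: [0.8, -0.3, 6.3]
gripper_width: 0.0554
finger_force: 25.0
clock: 9.75
position: [0.4496, 0.3136, 0.1295]
tcp_rot: [2.221, 2.221, 0.004]
ft_force: [0.7, 0.3, -1.8]
gripper_width: 0.0555
finger_force: 25.0
```

```bash
python3 -m creep '[[-1,0.5,0,0,0,0],[-3,1.4,0,0,0,0],[-5.5,2.5,0,0,0,0],[-8.5,3.8,0,0,0,0],[-11.5,5.1,0,0,0,0]]';python3 -m creep '[[-3,1.3,0,0,0,0],[-6,2.6,0,0,0,0],[-9,3.9,0,0,0,0],[-12,5.2,0,0,0,0],[-15,6.5,0,0,0,0]]';python3 -m creep '[[-2.5,1.1,0,0,0,0],[-4.2,1.9,0,0,0,0],[-5,2.2,0,0,0,0],[-5.2,2.3,0,0,0,0],[-5.2,2.3,0,0,0,0]]'; python3 -m creep '[[0,0,1.5,0,0,0],[0,0,3,0,0,0],[0,0,4.2,0,0,0],[0,0,4.9,0,0,0],[0,0,5.1,0,0,0]]';python3 -m creep '[[0,0,0.1,0,0,0],[0,0,0.2,0,0,0],[0,0,0.3,0,0,0],[0,0,0.4,0,0,0],[0,0,0.4,0,0,0]]'
```

```text
clock: 10.17
position: [0.4998, 0.1959, 0.1263]
tcp_rot: [-2.22, -2.222, 0.002]
ft_force: [0.8, -0.8, -1.4]
gripper_width: 0.0554
finger_force: 25.0
clock: 10.58
position: [0.5647, 0.0452, 0.1263]
tcp_rot: [-2.222, -2.22, 0.002]
ft_force: [0.9, 1.0, -3.3]
gripper_width: 0.0558
finger_force: 25.0
clock: 11.0
position: [0.5874, -0.0041, 0.1265]
tcp_rot: [-2.221, -2.22, 0.001]
ft_force: [0.6, 0.8, -2.3]
gripper_width: 0.0553
finger_force: 25.0
clock: 11.42
position: [0.5868, -0.0028, 0.0747]
tcp_rot: [-2.218, -2.222, 0.002]
ft_force: [-0.6, -0.6, -2.3]
gripper_width: 0.0556
finger_force: 25.0
clock: 11.83
position: [0.5886, -0.004, 0.0732]
tcp_rot: [2.221, 2.221, 0.002]
ft_force: [-0.8, 0.7, 3.3]
gripper_width: 0.0554
finger_force: 25.0
```

```bash
python3 -m creep '[[0,0,0,0,0,0],[0,0,0,0,0,0],[0,0,0,0,0,0],[0,0,0,0,0,0],[0,0,0,0,0,0]]' -1; python3 -m creep '[[0,0,-1,0,0,0],[0,0,-3,0,0,0],[0,0,-5.5,0,0,0],[0,0,-8,0,0,0],[0,0,-10,0,0,0]]';python3 -m creep '[[3,-1,0,0,0,0],[6.5,-2.2,0,0,0,0],[10,-3.4,0,0,0,0],[13.5,-4.6,0,0,0,0],[17,-5.8,0,0,0,0]]';python3 -m creep '[[3.5,-1.2,0,0,0,0],[7,-2.4,0,0,0,0],[10.5,-3.6,0,0,0,0],[14,-4.8,0,0,0,0],[17,-5.8,0,0,0,0]]';python3 -m creep '[[3,-1,0,0,0,0],[4.2,-1.6,0,0,0,0],[4.3,-1.6,0,0,0,0],[4.3,-1.6,0,0,0,0],[4.3,-1.6,0,0,0,0]]'; python3 -m creep '[[0,0,2,0,0,0],[0,0,4.5,0,0,0],[0,0,7,0,0,0],[0,0,9,0,0,0],[0,0,9.5,0,0,0]]'; python3 -m creep '[[0,0,0,0,0,0],[0,0,0,0,0,0],[0,0,0,0,0,0],[0,0,0,0,0,0],[0,0,0,0,0,0]]' 1 25;python3 -m creep '[[0,0,0,0,0,0],[0,0,0,0,0,0],[0,0,0,0,0,0],[0,0,0,0,0,0],[0,0,0,0,0,0]]'
```

```text
clock: 12.25
position: [0.588, -0.004, 0.0721]
tcp_rot: [2.221, 2.221, 0.0]
ft_force: [0.7, 0.3, -0.4]
gripper_width: 0.0854
finger_force: 0.0
clock: 12.67
position: [0.5884, -0.004, 0.1748]
tcp_rot: [2.221, 2.221, 0.002]
ft_force: [-0.2, -1.2, 0.0]
gripper_width: 0.0875
finger_force: 0.0
clock: 13.08
position: [0.5294, 0.1674, 0.1732]
tcp_rot: [2.222, 2.221, 0.002]
ft_force: [-0.3, 1.3, -0.2]
gripper_width: 0.088
finger_force: 0.0
clock: 13.5
position: [0.4707, 0.3386, 0.1731]
tcp_rot: [-2.22, -2.223, -0.002]
ft_force: [-1.1, 1.0, 0.5]
gripper_width: 0.0875
finger_force: 0.0
clock: 13.92
position: [0.4571, 0.377, 0.1723]
tcp_rot: [2.223, 2.218, -0.001]
ft_force: [0.0, -0.4, -0.2]
gripper_width: 0.0877
finger_force: 0.0
clock: 14.33
position: [0.4559, 0.375, 0.0741]
tcp_rot: [2.224, 2.217, -0.008]
ft_force: [-0.4, -0.6, 0.6]
gripper_width: 0.0878
finger_force: 0.0
clock: 14.75
position: [0.4566, 0.3794, 0.0784]
tcp_rot: [2.222, 2.221, 0.003]
ft_force: [0.2, 0.3, 0.5]
gripper_width: 0.058
finger_force: 0.0
clock: 15.17
position: [0.4567, 0.3795, 0.0782]
tcp_rot: [2.221, 2.221, 0.003]
ft_force: [-0.4, -0.3, 6.0]
gripper_width: 0.0556
finger_force: 25.0
```

```bash
python3 -m creep '[[0,0,-0.5,0,0,0],[0,0,-1.5,0,0,0],[0,0,-3,0,0,0],[0,0,-4.5,0,0,0],[0,0,-5,0,0,0]]'; python3 -m creep '[[-1,0.5,0,0,0,0],[-3,1.4,0,0,0,0],[-5.5,2.4,0,0,0,0],[-8.5,3.7,0,0,0,0],[-11.5,5,0,0,0,0]]';python3 -m creep '[[-3,1.3,0,0,0,0],[-6,2.6,0,0,0,0],[-9,3.9,0,0,0,0],[-12,5.2,0,0,0,0],[-14.5,6.3,0,0,0,0]]';python3 -m creep '[[-2,0.9,0,0,0,0],[-3.5,1.5,0,0,0,0],[-4.1,1.7,0,0,0,0],[-4.2,1.8,0,0,0,0],[-4.2,1.8,0,0,0,0]]'; python3 -m creep '[[0,0,1.5,0,0,0],[0,0,3,0,0,0],[0,0,4.2,0,0,0],[0,0,4.9,0,0,0],[0,0,5.1,0,0,0]]';python3 -m creep '[[0,0,0.1,0,0,0],[0,0,0.2,0,0,0],[0,0,0.3,0,0,0],[0,0,0.4,0,0,0],[0,0,0.4,0,0,0]]'
```

```text
clock: 15.58
position: [0.4564, 0.3796, 0.1293]
tcp_rot: [-2.221, -2.222, -0.003]
ft_force: [0.1, 0.5, -3.1]
gripper_width: 0.0554
finger_force: 25.0
clock: 16.0
position: [0.5057, 0.2618, 0.1261]
tcp_rot: [-2.22, -2.222, 0.003]
ft_force: [1.0, -0.5, -4.4]
gripper_width: 0.0558
finger_force: 25.0
clock: 16.42
position: [0.569, 0.1148, 0.1261]
tcp_rot: [2.224, 2.219, -0.004]
ft_force: [-0.2, -0.8, -4.2]
gripper_width: 0.0552
finger_force: 25.0
clock: 16.83
position: [0.5864, 0.0771, 0.1265]
tcp_rot: [-2.221, -2.22, 0.001]
ft_force: [-0.2, 0.4, -3.8]
gripper_width: 0.0554
finger_force: 25.0
clock: 17.25
position: [0.5857, 0.0779, 0.0746]
tcp_rot: [-2.218, -2.222, 0.003]
ft_force: [-0.6, 0.5, -3.7]
gripper_width: 0.0552
finger_force: 25.0
clock: 17.67
position: [0.5877, 0.0771, 0.0733]
tcp_rot: [2.221, 2.221, 0.002]
ft_force: [-1.0, -0.2, 2.9]
gripper_width: 0.0557
finger_force: 25.0
```

```bash
python3 -m creep '[[0,0,0,0,0,0],[0,0,0,0,0,0],[0,0,0,0,0,0],[0,0,0,0,0,0],[0,0,0,0,0,0]]' -1; python3 -m creep '[[0,0,-1,0,0,0],[0,0,-3,0,0,0],[0,0,-5.5,0,0,0],[0,0,-8,0,0,0],[0,0,-10,0,0,0]]';python3 -m creep '[[3,-1,0,0,0,0],[6.5,-2.2,0,0,0,0],[10,-3.4,0,0,0,0],[13.5,-4.5,0,0,0,0],[17,-5.7,0,0,0,0]]';python3 -m creep '[[3.5,-1.2,0,0,0,0],[4.8,-1.7,0,0,0,0],[5,-1.7,0,0,0,0],[5,-1.7,0,0,0,0],[5,-1.7,0,0,0,0]]'; cat > look.py <<'E'
from bench import arm,imaging
from h import *
import sys
o=arm.get_obs();print(o['position'].round(4),o['tcp_rot'].round(3))
p,d=imaging.grab_frame("wrist");c=imaging.calibration("wrist");cv2.imwrite(f"pics/{sys.argv[1]}.png",p[...,::-1])
W=cloud(d,c["camera_matrix"],c["extrinsics"]);h=cv2.cvtColor(p,cv2.COLOR_RGB2HSV).astype(int);Z=W[...,2]
z0=float(sys.argv[2]); m=(h[...,1]>90)&(h[...,0]>12)&(h[...,0]<30)&(Z>z0-.004)&(Z<z0+.005)&(d>0)&(np.hypot(W[...,0]-o['position'][0],W[...,1]-o['position'][1])<.06)
k,l,s,_=cv2.connectedComponentsWithStats(m.astype(np.uint8));i=1+s[1:,4].argmax();P=W[l==i]
print(s[i],P.min(0).round(3),P.max(0).round(3),cv2.minAreaRect((P[:,:2]*1000).astype(np.float32)))
E
python3 look.py w3 .032
```

```text
clock: 18.08
position: [0.5871, 0.077, 0.0722]
tcp_rot: [2.221, 2.221, 0.0]
ft_force: [-0.0, -0.3, 0.4]
gripper_width: 0.0852
finger_force: 0.0
clock: 18.5
position: [0.5875, 0.0771, 0.1748]
tcp_rot: [2.221, 2.221, 0.002]
ft_force: [0.1, -0.1, 1.0]
gripper_width: 0.0881
finger_force: 0.0
clock: 18.92
position: [0.5295, 0.2484, 0.1732]
tcp_rot: [2.222, 2.221, 0.002]
ft_force: [0.7, 0.6, 0.7]
gripper_width: 0.0878
finger_force: 0.0
clock: 19.33
position: [0.5139, 0.2952, 0.1724]
tcp_rot: [2.223, 2.219, -0.001]
ft_force: [-0.1, -0.7, 0.4]
gripper_width: 0.0877
finger_force: 0.0
[0.5139 0.2952 0.1724] [ 2.223e+00  2.219e+00 -1.000e-03]
[ 296  165   43   36 1410] [0.489 0.279 0.028] [0.54  0.322 0.035] ((514.424560546875, 299.8507995605469), (49.787017822265625, 42.18579864501953), 2.302298069000244)
```

View pics/w3.png

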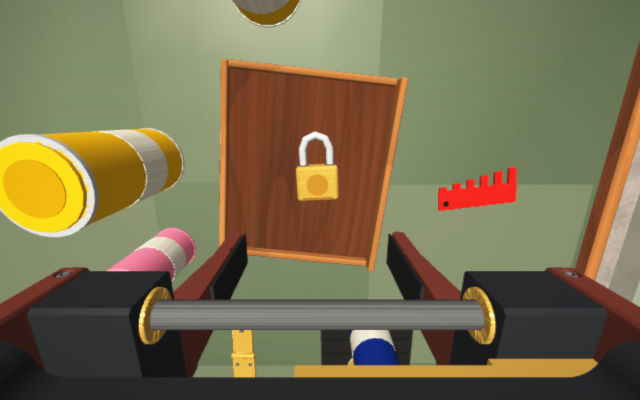

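Padlock at (317,182) in the wrist view, body up to z≈0.032, yaw about 2°. I'll close partway to about 70 mm and descend.

```bash
python3 -m creep '[[0.1,0,3,0,0,0],[0.2,0,6,0,0,0],[0.2,0,9,0,0,-0.04],[0.2,0,11.5,0,0,-0.04],[0.2,0,12,0,0,-0.04]]' -0.59; python3 -m creep '[[0,0,1,0,0,0],[0,0,2,0,0,0],[0,0,3,0,0,0],[0,0,3,0,0,0],[0,0,3,0,0,0]]'
```

```text
clock: 19.8
position: [0.5117, 0.2951, 0.0481]
tcp_rot: [-2.179, -2.262, 0.01]
ft_force: [0.0, -0.6, 0.1]
gripper_width: 0.07
finger_force: 0.0
clock: 20.22
position: [0.5131, 0.299, 0.0223]
tcp_rot: [2.177, 2.265, -0.0]
ft_force: [-0.1, -0.3, -1.0]
gripper_width: 0.0695
finger_force: 0.0
```

```bash
python3 -m creep '[[0,0,0.4,0,0,0],[0,0,0.8,0,0,0],[0,0,1.1,0,0,0],[0,0,1.1,0,0,0],[0,0,1.1,0,0,0]]'; python3 -m creep '[[0,0,0,0,0,0],[0,0,0,0,0,0],[0,0,0,0,0,0],[0,0,0,0,0,0],[0,0,0,0,0,0]]' 1 25;python3 -m creep '[[0,0,0,0,0,0],[0,0,0,0,0,0],[0,0,0,0,0,0]]'
```

```text
clock: 20.63
position: [0.5129, 0.299, 0.011]
tcp_rot: [-2.176, -2.266, 0.0]
ft_force: [0.5, -0.7, -1.0]
gripper_width: 0.0698
finger_force: 0.0
clock: 21.05
position: [0.5131, 0.299, 0.0113]
tcp_rot: [2.177, 2.265, 0.0]
ft_force: [0.4, -0.4, 0.3]
gripper_width: 0.0399
finger_force: 0.0
clock: 21.3
position: [0.513, 0.299, 0.0112]
tcp_rot: [2.176, 2.265, 0.0]
ft_force: [-0.2, -0.3, -1.1]
gripper_width: 0.02
finger_force: 0.0
```

```bash
python3 look.py w4 .032; python3 - <<'E'
from bench import imaging
import cv2
a=imaging.grab_frame("scene")[0][120:240,320:500];b=cv2.imread("pics/w4.png")[130:370,200:440]
cv2.imwrite("pics/s4.png",cv2.hconcat([cv2.resize(a[...,::-1],(480,320)),cv2.resize(b,(320,320))]))
E
```

```text
[0.513  0.299  0.0112] [2.176 2.265 0.   ]
[ 280  211   78   61 2992] [0.489 0.28  0.028] [0.539 0.322 0.034] ((514.3062744140625, 300.8377990722656), (49.901859283447266, 41.42960739135742), 2.8460748195648193)
```

View pics/s4.png

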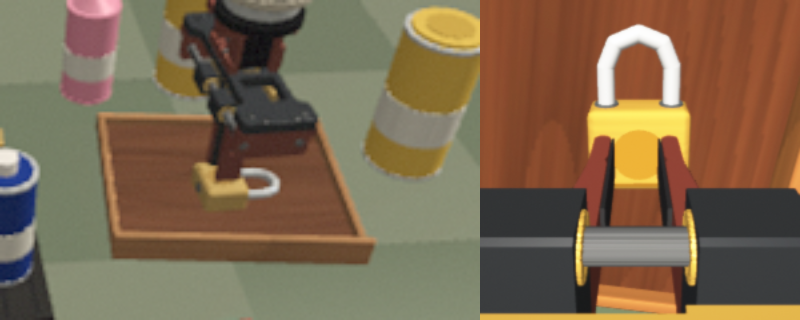

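The fingers closed over the top of the lock, in the right half of the composite at (637,150). The tips ride higher than the TCP when open. I'll reopen and lower under force watch.

```bash
python3 -m creep '[[0,0,-0.5,0,0,0],[0,0,-1,0,0,0],[0,0,-1,0,0,0],[0,0,-1,0,0,0],[0,0,-1,0,0,0]]' -0.455; python3 -m creep '[[0,0,0.5,0,0,0],[0,0,1,0,0,0],[0,0,1.3,0,0,0],[0,0,1.3,0,0,0],[0,0,1.3,0,0,0]]';python3 - <<'E'
from bench import imaging
from h import *
for n in("scene","side"):
    p,d=imaging.grab_frame(n);c=imaging.calibration(n);W=cloud(d,c["camera_matrix"],c["extrinsics"]);h=cv2.cvtColor(p,cv2.COLOR_RGB2HSV).astype(int)
    m=(d>0)&(abs(W[...,0]-.513)<.06)&(abs(W[...,1]-.299)<.014)&(W[...,2]>.012)&(W[...,2]<.08)&~((W[...,2]<.038)&(abs(W[...,0]-.513)<.03))
    for a,b in((.45,.49),(.535,.575)):
        q=W[m&(W[...,0]>a)&(W[...,0]<b)]
        if len(q): print(n,a,len(q),q.min(0).round(3),q.max(0).round(3),np.histogram(q[:,2],np.arange(.01,.085,.01))[0])
E
```

```text
clock: 21.82
position: [0.5131, 0.299, 0.0214]
tcp_rot: [2.176, 2.265, 0.001]
ft_force: [-0.6, 0.0, -1.0]
gripper_width: 0.0418
finger_force: 0.0
clock: 22.23
position: [0.5126, 0.2988, 0.0075]
tcp_rot: [-2.176, -2.265, 0.002]
ft_force: [-0.7, 1.1, -0.3]
gripper_width: 0.0639
finger_force: 0.0
scene 0.45 62 [0.476 0.285 0.037] [0.484 0.304 0.079] [ 0  0 10 19 17  9  7]
scene 0.535 126 [0.545 0.285 0.013] [0.558 0.308 0.079] [ 1  0 12 28 31 25 29]
side 0.45 38 [0.468 0.285 0.035] [0.478 0.292 0.079] [ 0  0  4  7  9  8 10]
side 0.535 42 [0.542 0.287 0.037] [0.551 0.303 0.079] [ 0  0  4  7 11  9 11]
```

```bash
python3 -m creep '[[0,0,0.4,0,0,0],[0,0,0.8,0,0,0],[0,0,1.2,0,0,0],[0,0,1.6,0,0,0],[0,0,1.7,0,0,0]]'; python3 -m creep '[[0,0,0,0,0,0],[0,0,0,0,0,0],[0,0,0,0,0,0]]' 1 25;python3 -m creep '[[0,0,0,0,0,0],[0,0,0,0,0,0],[0,0,0,0,0,0]]'
```

```text
clock: 22.75
position: [0.5125, 0.2987, -0.0098]
tcp_rot: [-2.176, -2.265, 0.002]
ft_force: [-0.4, -0.1, -0.0]
gripper_width: 0.064
finger_force: 0.0
clock: 23.0
position: [0.5133, 0.299, -0.0088]
tcp_rot: [2.177, 2.265, 0.001]
ft_force: [0.6, -0.4, -2.4]
gripper_width: 0.0497
finger_force: 25.0
clock: 23.25
position: [0.5132, 0.299, -0.0088]
tcp_rot: [2.176, 2.265, 0.001]
ft_force: [1.1, 0.0, -1.6]
gripper_width: 0.0496
finger_force: 25.0
```

```bash
python3 -m creep '[[0,0,-1,0,0,0],[0,0,-3,0,0,0],[0,0,-5.5,0,0,0],[0,0,-8,0,0,0],[0,0,-10,0,0,0]]' - 30;python3 -m creep '[[0,0,-2,0,0,0],[0,0,-3.5,0,0,0],[0,0,-4.5,0,0,0],[0,0,-4.5,0,0,0],[0,0,-4.5,0,0,0]]'; python3 -m creep '[[-1.5,-0.2,0,0,0,0],[-4,-0.6,0,0,0,0],[-7,-1,0,0,0,0],[-10,-1.4,0,0,0,0],[-13,-1.8,0,0,0,0]]'; python3 -m creep '[[-3,-0.4,0,0,0,0],[-6,-0.8,0,0,0,0],[-9,-1.3,0,0,0,0],[-12,-1.7,0,0,0,0],[-15,-2.1,0,0,0,0]]'; python3 -m creep '[[-3,-0.4,0,0,0,0],[-6,-0.8,0,0,0,0],[-9,-1.3,0,0,0,0],[-12,-1.7,0,0,0,0],[-15,-2.1,0,0,0,0]]'
```

```text
clock: 23.67
position: [0.5128, 0.299, 0.0933]
tcp_rot: [-2.176, -2.266, -0.001]
ft_force: [0.1, 0.1, -3.7]
gripper_width: 0.05
finger_force: 30.0
clock: 24.08
position: [0.5128, 0.2989, 0.1363]
tcp_rot: [2.176, 2.265, 0.0]
ft_force: [0.5, -0.1, -4.1]
gripper_width: 0.05
finger_force: 30.0
clock: 24.5
position: [0.4987, 0.1659, 0.1346]
tcp_rot: [-2.176, -2.265, 0.004]
ft_force: [1.0, 0.2, -2.8]
gripper_width: 0.0493
finger_force: 30.0
clock: 24.92
position: [0.4834, 0.0154, 0.1349]
tcp_rot: [-2.176, -2.264, 0.003]
ft_force: [1.2, -0.7, -2.3]
gripper_width: 0.0496
finger_force: 30.0
clock: 25.33
position: [0.4683, -0.1349, 0.135]
tcp_rot: [-2.176, -2.264, 0.002]
ft_force: [0.4, 0.4, -4.1]
gripper_width: 0.0499
finger_force: 30.0
```

```bash
python3 -m creep '[[-3,-0.4,0,0,0,0],[-6,-0.8,0,0,0,0],[-9,-1.3,0,0,0,0],[-12,-1.7,0,0,0,0],[-15,-2.1,0,0,0,0]]'; python3 -m creep '[[-2.5,-0.3,0,0,0,0],[-4.5,-0.6,0,0,0,0],[-5.8,-0.8,0,0,0,0],[-5.9,-0.8,0,0,0,0],[-5.9,-0.8,0,0,0,0]]'; python3 -m creep '[[0,0,2,0,0,0],[0,0,4.5,0,0,0],[0,0,7,0,0,0],[0,0,9,0,0,0],[0,0,10,0,0,0]]';python3 -m creep '[[0,0,1,0,0,0],[0,0,2,0,0,0],[0,0,2.7,0,0,0],[0,0,3,0,0,0],[0,0,3,0,0,0]]'; python3 -m creep '[[0,0,0,0,0,0],[0,0,0,0,0,0]]'; python3 - <<'E'
from bench import imaging
import cv2
from h import *
p,d=imaging.grab_frame("scene");cv2.imwrite("pics/s5.png",cv2.resize(p[110:260,60:460,::-1],(800,300)))
p,d=imaging.grab_frame("side");c=imaging.calibration("side");W=cloud(d,c["camera_matrix"],c["extrinsics"])
m=(W[...,2]>.019)&(W[...,2]<.03)&(np.hypot(W[...,0]-.45,W[...,1]+.345)<.14)&(np.hypot(W[...,0]-.45,W[...,1]+.345)>.11);print(circ(W[m][:,:2]))
E
```

```text
clock: 25.75
position: [0.4532, -0.2853, 0.1349]
tcp_rot: [-2.176, -2.263, 0.002]
ft_force: [0.8, -0.2, -4.5]
gripper_width: 0.0494
finger_force: 30.0
clock: 26.17
position: [0.4487, -0.3428, 0.1352]
tcp_rot: [-2.177, -2.263, 0.0]
ft_force: [0.3, 1.7, -4.0]
gripper_width: 0.0497
finger_force: 30.0
clock: 26.58
position: [0.4488, -0.3399, 0.0335]
tcp_rot: [-2.171, -2.265, -0.0]
ft_force: [-0.3, -0.4, -4.1]
gripper_width: 0.05
finger_force: 30.0
clock: 27.0
position: [0.4496, -0.3429, 0.0058]
tcp_rot: [-2.176, -2.265, 0.0]
ft_force: [-0.4, -0.1, -2.8]
gripper_width: 0.0495
finger_force: 30.0
clock: 27.17
position: [0.4501, -0.3434, 0.0068]
tcp_rot: [2.176, 2.264, 0.0]
ft_force: [0.6, -0.1, -3.1]
gripper_width: 0.0497
finger_force: 30.0
[ 0.4460675  -0.34223181  0.12687359]
```

View pics/s5.png

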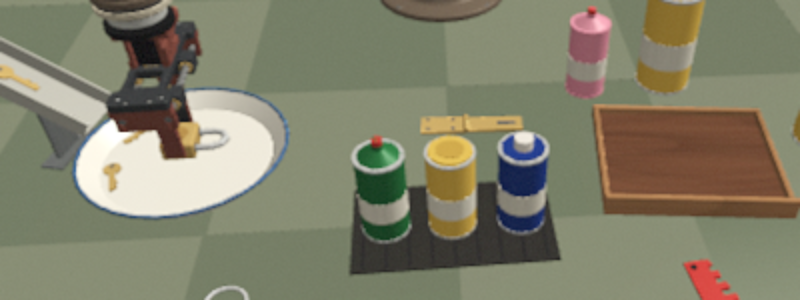

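Padlock held over the dish (180,138), and the three tins stand on the mat. The chute is clear. I'll lower the last 2 cm.

```bash
python3 -m creep '[[0,0,0.5,0,0,0],[0,0,1,0,0,0],[0,0,1.4,0,0,0],[0,0,1.7,0,0,0],[0,0,1.7,0,0,0]]';python3 -m creep '[[0,0,0.1,0,0,0],[0,0,0.2,0,0,0],[0,0,0.2,0,0,0]]';python3 -m creep '[[0,0,0.05,0,0,0],[0,0,0.1,0,0,0],[0,0,0.1,0,0,0]]'
```

```text
clock: 27.68
position: [0.449, -0.3426, -0.0119]
tcp_rot: [-2.175, -2.264, 0.0]
ft_force: [-0.9, 0.0, -3.1]
gripper_width: 0.0498
finger_force: 30.0
clock: 27.93
position: [0.4497, -0.3431, -0.0127]
tcp_rot: [2.177, 2.265, 0.0]
ft_force: [0.2, -0.2, -3.1]
gripper_width: 0.0499
finger_force: 30.0
clock: 28.18
position: [0.4498, -0.3432, -0.0128]
tcp_rot: [2.176, 2.265, 0.0]
ft_force: [-2.6, 2.1, 7.1]
gripper_width: 0.0496
finger_force: 30.0
```

```bash
python3 -m creep '[[0,0,0,0,0,0],[0,0,0,0,0,0],[0,0,0,0,0,0],[0,0,0,0,0,0],[0,0,0,0,0,0]]' -0.6; python3 -m creep '[[0,0,-1,0,0,0],[0,0,-3,0,0,0],[0,0,-6,0,0,0],[0,0,-9,0,0,0],[0,0,-12,0,0,0]]';python3 -m creep '[[0,0,-3,0,0,0.04],[0,0,-5.5,0,0,0.04],[0,0,-6.5,0,0,0.04],[0,0,-6.5,0,0,0.04],[0,0,-6.5,0,0,0.04]]' -1; python3 look.py w6 .028
```

```text
clock: 28.6
position: [0.4497, -0.3431, -0.0139]
tcp_rot: [2.176, 2.265, 0.0]
ft_force: [-0.5, -0.4, -0.0]
gripper_width: 0.0697
finger_force: 0.0
clock: 29.02
position: [0.4494, -0.3429, 0.108]
tcp_rot: [-2.177, -2.265, 0.0]
ft_force: [0.0, -0.7, 0.4]
gripper_width: 0.0698
finger_force: 0.0
clock: 29.43
position: [0.4495, -0.3429, 0.171]
tcp_rot: [2.221, 2.221, 0.0]
ft_force: [-1.3, -0.5, -0.9]
gripper_width: 0.0877
finger_force: 0.0
[ 0.4495 -0.3429  0.171 ] [2.221 2.221 0.   ]
[ 296  169   42   34 1334] [ 0.424 -0.361  0.024] [ 0.474 -0.32   0.03 ] ((448.79742431640625, -341.0627746582031), (49.06174850463867, 41.04853057861328), 1.9842214584350586)
```

View pics/w6.png

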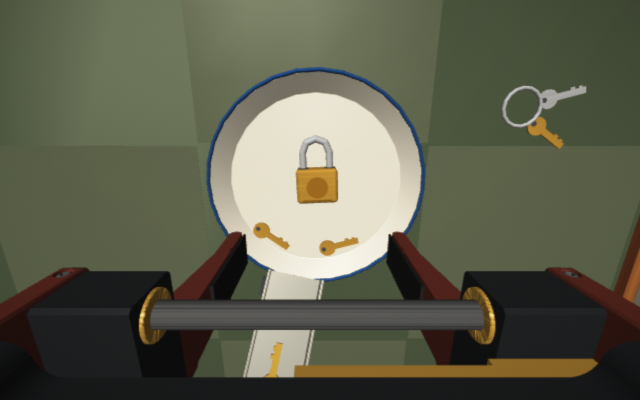

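Padlock lies flat in the dish at (317,185). I'll check its centring from this same view.

```bash
python3 - <<'E'
from bench import imaging
from h import *
for n in("wrist","scene","side"):
    p,d=imaging.grab_frame(n);c=imaging.calibration(n);K,E=c["camera_matrix"],c["extrinsics"];W=cloud(d,K,E);h=cv2.cvtColor(p,cv2.COLOR_RGB2HSV).astype(int)
    r=np.hypot(W[...,0]-.45,W[...,1]+.343);Z=W[...,2]
    m=(d>0)&(Z>.018)&(Z<.03)&(r>.11)&(r<.14);q=circ(W[m][:,:2]);m&=abs(np.hypot(W[...,0]-q[0],W[...,1]-q[1])-.127)<.006
    print(n,m.sum(),"rim",q.round(4),W[m].min(0).round(3),W[m].max(0).round(3))
    m=(h[...,1]>90)&(h[...,0]>10)&(h[...,0]<30)&(d>0)&(Z>.022)&(Z<.034)&(r<.05)
    if m.sum()>20:print("lock",cv2.minAreaRect((W[m][:,:2]*1000).astype(np.float32)))
E
```

```text
wrist 5611 rim [ 0.4474 -0.3407  0.1258] [ 0.317 -0.47   0.018] [ 0.578 -0.21   0.028]
lock ((449.103759765625, -341.29742431640625), (48.985107421875, 41.693580627441406), 3.20560359954834)
scene 949 rim [ 0.4501 -0.3449  0.1267] [ 0.318 -0.476  0.018] [ 0.579 -0.215  0.03 ]
lock ((453.57470703125, -344.0915222167969), (45.72465133666992, 38.78022384643555), 2.129828691482544)
side 1512 rim [ 0.4462 -0.3428  0.1262] [ 0.315 -0.449  0.018] [ 0.577 -0.211  0.03 ]
lock ((448.5308837890625, -344.2935791015625), (46.42290496826172, 41.032203674316406), 1.62885320186615)
```

The lock is within about 3 mm of the dish centre. Now the tins go back, polish first.

```bash
python3 -m creep '[[3,1,0,0,0,0],[6.5,2.1,0,0,0,0],[10,3.3,0,0,0,0],[13.5,4.4,0,0,0,0],[17,5.6,0,0,0,0]]';python3 -m creep '[[3.5,1.1,0,0,0,0],[7,2.3,0,0,0,0],[10.5,3.4,0,0,0,0],[14,4.6,0,0,0,0],[17,5.6,0,0,0,0]]';python3 -m creep '[[3,1,0,0,0,0],[6,2,0,0,0,0],[7.8,2.5,0,0,0,0],[8,2.6,0,0,0,0],[8,2.6,0,0,0,0]]'; python3 -m creep '[[0,0,0,0,0,0],[0,0,0,0,0,0]]'
```

```text
clock: 30.05
position: [0.5052, -0.1714, 0.17]
tcp_rot: [-2.221, -2.22, 0.002]
ft_force: [1.0, -0.3, 0.2]
gripper_width: 0.0875
finger_force: 0.0
clock: 30.47
position: [0.5615, -0.0002, 0.1699]
tcp_rot: [-2.219, -2.222, 0.001]
ft_force: [-0.2, -1.0, 0.2]
gripper_width: 0.0879
finger_force: 0.0
clock: 30.88
position: [0.5871, 0.0781, 0.1697]
tcp_rot: [-2.217, -2.223, 0.003]
ft_force: [-0.1, -0.4, -0.5]
gripper_width: 0.0877
finger_force: 0.0
clock: 31.05
position: [0.5872, 0.0748, 0.1707]
tcp_rot: [2.224, 2.219, -0.002]
ft_force: [-0.5, -0.1, 0.4]
gripper_width: 0.0879
finger_force: 0.0
```

```bash
python3 -m creep '[[0.1,0,2,0,0,0],[0.1,0,4.5,0,0,0],[0.1,0,7,0,0,0],[0.1,0,9,0,0,0],[0.1,0,9.7,0,0,0]]'; python3 -m creep '[[0,0,0,0,0,0],[0,0,0,0,0,0],[0,0,0,0,0,0],[0,0,0,0,0,0],[0,0,0,0,0,0]]' 1 25;python3 -m creep '[[0,0,0,0,0,0],[0,0,0,0,0,0],[0,0,0,0,0,0],[0,0,0,0,0,0],[0,0,0,0,0,0]]';python3 -m creep '[[0,0,-0.5,0,0,0],[0,0,-1.5,0,0,0],[0,0,-3,0,0,0],[0,0,-4.5,0,0,0],[0,0,-5,0,0,0]]'
```

```text
clock: 31.47
position: [0.5856, 0.0757, 0.0713]
tcp_rot: [-2.223, -2.218, 0.006]
ft_force: [-0.3, -0.1, 0.4]
gripper_width: 0.0876
finger_force: 0.0
clock: 31.88
position: [0.5884, 0.078, 0.0754]
tcp_rot: [2.221, 2.22, 0.003]
ft_force: [-0.4, 1.1, 0.1]
gripper_width: 0.058
finger_force: 0.0
clock: 32.3
position: [0.5883, 0.078, 0.0753]
tcp_rot: [2.221, 2.221, 0.002]
ft_force: [-0.6, -1.0, 6.0]
gripper_width: 0.0555
finger_force: 25.0
clock: 32.72
position: [0.5885, 0.0782, 0.1265]
tcp_rot: [2.22, 2.221, 0.003]
ft_force: [0.7, 0.5, -4.7]
gripper_width: 0.0547
finger_force: 25.0
```

```bash
python3 -m creep '[[1,-0.4,0,0,0,0],[3,-1.3,0,0,0,0],[5.5,-2.4,0,0,0,0],[8.5,-3.7,0,0,0,0],[11.5,-5,0,0,0,0]]';python3 -m creep '[[3,-1.3,0,0,0,0],[6,-2.6,0,0,0,0],[9,-3.9,0,0,0,0],[12,-5.2,0,0,0,0],[14.5,-6.3,0,0,0,0]]';python3 -m creep '[[2,-0.9,0,0,0,0],[3.5,-1.6,0,0,0,0],[4.1,-1.8,0,0,0,0],[4.2,-1.8,0,0,0,0],[4.2,-1.8,0,0,0,0]]'; python3 -m creep '[[0,0,1.5,0,0,0],[0,0,2.8,0,0,0],[0,0,3.6,0,0,0],[0,0,4,0,0,0],[0,0,4,0,0,0]]';python3 -m creep '[[0,0,0.1,0,0,0],[0,0,0.2,0,0,0],[0,0,0.3,0,0,0],[0,0,0.4,0,0,0],[0,0,0.4,0,0,0]]'
```

```text
clock: 33.13
position: [0.536, 0.1941, 0.1232]
tcp_rot: [-2.222, -2.22, 0.002]
ft_force: [-0.1, 1.1, -3.5]
gripper_width: 0.0552
finger_force: 25.0
clock: 33.55
position: [0.4718, 0.3407, 0.1233]
tcp_rot: [-2.218, -2.223, 0.002]
ft_force: [0.1, -0.4, -4.3]
gripper_width: 0.0554
finger_force: 25.0
clock: 33.97
position: [0.4564, 0.3793, 0.1235]
tcp_rot: [2.221, 2.222, -0.002]
ft_force: [0.3, 0.4, -4.0]
gripper_width: 0.0554
finger_force: 25.0
clock: 34.38
position: [0.4568, 0.3785, 0.0832]
tcp_rot: [2.223, 2.22, -0.003]
ft_force: [-0.1, 1.0, -4.2]
gripper_width: 0.0553
finger_force: 25.0
clock: 34.8
position: [0.4568, 0.3801, 0.0804]
tcp_rot: [2.221, 2.222, 0.001]
ft_force: [0.4, 0.0, -3.5]
gripper_width: 0.0553
finger_force: 25.0
```

```bash
python3 -m creep '[[0,0,0.1,0,0,0],[0,0,0.1,0,0,0],[0,0,0.1,0,0,0]]'
```

```text
clock: 35.05
position: [0.4568, 0.3805, 0.0803]
tcp_rot: [-2.221, -2.222, -0.002]
ft_force: [-2.9, -2.2, 6.5]
gripper_width: 0.0552
finger_force: 25.0
```

```bash
python3 -m creep '[[0,0,0,0,0,0],[0,0,0,0,0,0],[0,0,0,0,0,0],[0,0,0,0,0,0],[0,0,0,0,0,0]]' -1; python3 -m creep '[[0,0,-1,0,0,0],[0,0,-3,0,0,0],[0,0,-5.5,0,0,0],[0,0,-8,0,0,0],[0,0,-9.5,0,0,0]]';python3 -m creep '[[-3,1,0,0,0,0],[-6.5,2.2,0,0,0,0],[-10,3.4,0,0,0,0],[-13.5,4.6,0,0,0,0],[-17,5.8,0,0,0,0]]';python3 -m creep '[[-3.5,1.2,0,0,0,0],[-7,2.4,0,0,0,0],[-10.5,3.6,0,0,0,0],[-14,4.8,0,0,0,0],[-17,5.8,0,0,0,0]]';python3 -m creep '[[-3,1,0,0,0,0],[-4.4,1.6,0,0,0,0],[-4.4,1.6,0,0,0,0],[-4.4,1.6,0,0,0,0],[-4.4,1.6,0,0,0,0]]';python3 -m creep '[[0,0,0,0,0,0],[0,0,0,0,0,0]]'
```

```text
clock: 35.47
position: [0.4567, 0.38, 0.0791]
tcp_rot: [2.221, 2.221, 0.0]
ft_force: [0.5, -0.7, 0.3]
gripper_width: 0.085
finger_force: 0.0
clock: 35.88
position: [0.4573, 0.3807, 0.1776]
tcp_rot: [2.221, 2.221, 0.005]
ft_force: [0.5, -0.4, 0.3]
gripper_width: 0.0879
finger_force: 0.0
clock: 36.3
position: [0.5151, 0.2084, 0.1751]
tcp_rot: [2.221, 2.222, 0.001]
ft_force: [1.3, 0.4, -0.8]
gripper_width: 0.0877
finger_force: 0.0
clock: 36.72
position: [0.5733, 0.037, 0.1751]
tcp_rot: [2.222, 2.219, 0.001]
ft_force: [0.9, -0.4, 0.4]
gripper_width: 0.088
finger_force: 0.0
clock: 37.13
position: [0.5884, -0.0026, 0.1745]
tcp_rot: [-2.22, -2.222, -0.001]
ft_force: [-0.8, -0.4, 0.6]
gripper_width: 0.0879
finger_force: 0.0
clock: 37.3
position: [0.5884, -0.0024, 0.1744]
tcp_rot: [-2.219, -2.224, -0.001]
ft_force: [-0.3, 0.3, 0.7]
gripper_width: 0.0877
finger_force: 0.0
```

Down 10.0 to the grasp, then lift 5.

```bash
python3 -m creep '[[0,0,2,0,0,0],[0,0,4.5,0,0,0],[0,0,7,0,0,0],[0,0,9,0,0,0],[0,0,10,0,0,0]]'; python3 -m creep '[[0,0,0,0,0,0],[0,0,0,0,0,0],[0,0,0,0,0,0],[0,0,0,0,0,0],[0,0,0,0,0,0]]' 1 25;python3 -m creep '[[0,0,0,0,0,0],[0,0,0,0,0,0],[0,0,0,0,0,0],[0,0,0,0,0,0],[0,0,0,0,0,0]]';python3 -m creep '[[0,0,-0.5,0,0,0],[0,0,-1.5,0,0,0],[0,0,-3,0,0,0],[0,0,-4.5,0,0,0],[0,0,-5,0,0,0]]'
```

```text
clock: 37.72
position: [0.587, -0.003, 0.0717]
tcp_rot: [-2.218, -2.222, 0.004]
ft_force: [0.1, -0.4, -0.7]
gripper_width: 0.0881
finger_force: 0.0
clock: 38.13
position: [0.5895, -0.004, 0.0754]
tcp_rot: [2.22, 2.22, 0.002]
ft_force: [0.2, -0.5, -0.0]
gripper_width: 0.0584
finger_force: 0.0
clock: 38.55
position: [0.5895, -0.004, 0.0753]
tcp_rot: [2.221, 2.22, 0.002]
ft_force: [0.8, 0.3, 6.2]
gripper_width: 0.0553
finger_force: 25.0
clock: 38.97
position: [0.5895, -0.004, 0.1266]
tcp_rot: [2.22, 2.22, 0.003]
ft_force: [0.1, -0.2, -2.7]
gripper_width: 0.0551
finger_force: 25.0
```

```bash
python3 -m creep '[[1,-0.4,0,0,0,0],[3,-1.3,0,0,0,0],[5.5,-2.4,0,0,0,0],[8.5,-3.7,0,0,0,0],[11.5,-5.1,0,0,0,0]]';python3 -m creep '[[3,-1.3,0,0,0,0],[6,-2.6,0,0,0,0],[9,-3.9,0,0,0,0],[12,-5.3,0,0,0,0],[14.5,-6.4,0,0,0,0]]';python3 -m creep '[[2,-0.9,0,0,0,0],[3.8,-1.7,0,0,0,0],[5,-2.2,0,0,0,0],[5.6,-2.4,0,0,0,0],[5.7,-2.5,0,0,0,0]]'; python3 -m creep '[[0,0,1.5,0,0,0],[0,0,2.8,0,0,0],[0,0,3.6,0,0,0],[0,0,4,0,0,0],[0,0,4,0,0,0]]';python3 -m creep '[[0,0,0.1,0,0,0],[0,0,0.2,0,0,0],[0,0,0.3,0,0,0],[0,0,0.4,0,0,0],[0,0,0.4,0,0,0]]';python3 -m creep '[[0,0,0.1,0,0,0],[0,0,0.1,0,0,0],[0,0,0.1,0,0,0]]'
```

```text
clock: 39.38
position: [0.5361, 0.1122, 0.1232]
tcp_rot: [-2.222, -2.22, 0.002]
ft_force: [-0.1, 0.9, -2.3]
gripper_width: 0.0557
finger_force: 25.0
clock: 39.8
position: [0.4709, 0.2586, 0.1234]
tcp_rot: [-2.218, -2.223, 0.002]
ft_force: [0.9, 0.6, -2.4]
gripper_width: 0.0555
finger_force: 25.0
clock: 40.22
position: [0.4471, 0.3143, 0.1235]
tcp_rot: [-2.218, -2.224, 0.001]
ft_force: [-0.1, 1.2, -2.1]
gripper_width: 0.0554
finger_force: 25.0
clock: 40.63
position: [0.4483, 0.3118, 0.0831]
tcp_rot: [-2.222, -2.22, 0.003]
ft_force: [0.1, 0.3, -2.4]
gripper_width: 0.0554
finger_force: 25.0
clock: 41.05
position: [0.4488, 0.313, 0.0803]
tcp_rot: [2.221, 2.221, 0.001]
ft_force: [0.4, -0.7, -2.1]
gripper_width: 0.0554
finger_force: 25.0
clock: 41.3
position: [0.449, 0.3133, 0.0802]
tcp_rot: [2.221, 2.221, 0.002]
ft_force: [-0.6, -1.1, 7.3]
gripper_width: 0.0553
finger_force: 25.0
```

```bash
python3 -m creep '[[0,0,0,0,0,0],[0,0,0,0,0,0],[0,0,0,0,0,0],[0,0,0,0,0,0],[0,0,0,0,0,0]]' -1; python3 -m creep '[[0,0,-1,0,0,0],[0,0,-3,0,0,0],[0,0,-5.5,0,0,0],[0,0,-8,0,0,0],[0,0,-9.5,0,0,0]]';python3 -m creep '[[-3,1,0,0,0,0],[-6.5,2.3,0,0,0,0],[-10,3.5,0,0,0,0],[-13.5,4.7,0,0,0,0],[-17,6,0,0,0,0]]';python3 -m creep '[[-3.5,1.2,0,0,0,0],[-7,2.5,0,0,0,0],[-10.5,3.7,0,0,0,0],[-14,4.9,0,0,0,0],[-17,6,0,0,0,0]]';python3 -m creep '[[-3,1,0,0,0,0],[-5.4,1.9,0,0,0,0],[-5.8,2,0,0,0,0],[-5.8,2,0,0,0,0],[-5.8,2,0,0,0,0]]';python3 -m creep '[[0,0,0,0,0,0],[0,0,0,0,0,0]]';python3 -m creep '[[0,0,2,0,0,0],[0,0,4.5,0,0,0],[0,0,7,0,0,0],[0,0,9,0,0,0],[0,0,10,0,0,0]]'; python3 -m creep '[[0,0,0,0,0,0],[0,0,0,0,0,0],[0,0,0,0,0,0],[0,0,0,0,0,0],[0,0,0,0,0,0]]' 1 25;python3 -m creep '[[0,0,0,0,0,0],[0,0,0,0,0,0],[0,0,0,0,0,0],[0,0,0,0,0,0],[0,0,0,0,0,0]]';python3 -m creep '[[0,0,-0.5,0,0,0],[0,0,-1.5,0,0,0],[0,0,-3,0,0,0],[0,0,-4.5,0,0,0],[0,0,-5,0,0,0]]'
```

```text
clock: 41.72
position: [0.4486, 0.313, 0.0791]
tcp_rot: [-2.221, -2.221, 0.0]
ft_force: [-0.6, -0.3, -0.4]
gripper_width: 0.085
finger_force: 0.0
clock: 42.13
position: [0.4493, 0.3136, 0.1774]
tcp_rot: [2.221, 2.221, 0.005]
ft_force: [-0.1, 0.5, -0.0]
gripper_width: 0.0876
finger_force: 0.0
clock: 42.55
position: [0.5089, 0.1414, 0.1751]
tcp_rot: [2.221, 2.222, 0.001]
ft_force: [0.5, 1.2, -0.4]
gripper_width: 0.0881
finger_force: 0.0
clock: 42.97
position: [0.5691, -0.0298, 0.1751]
tcp_rot: [2.222, 2.22, 0.001]
ft_force: [0.5, 0.4, 0.1]
gripper_width: 0.0878
finger_force: 0.0
clock: 43.38
position: [0.5884, -0.0841, 0.1744]
tcp_rot: [-2.221, -2.221, -0.001]
ft_force: [0.3, 0.1, 0.2]
gripper_width: 0.0874
finger_force: 0.0
clock: 43.55
position: [0.5885, -0.0831, 0.1744]
tcp_rot: [-2.218, -2.224, -0.001]
ft_force: [-0.2, 0.4, 0.3]
gripper_width: 0.0877
finger_force: 0.0
clock: 43.97
position: [0.5871, -0.0834, 0.0718]
tcp_rot: [-2.217, -2.222, 0.003]
ft_force: [0.1, -0.3, 0.4]
gripper_width: 0.0879
finger_force: 0.0
clock: 44.38
position: [0.5895, -0.0851, 0.0754]
tcp_rot: [2.22, 2.22, 0.002]
ft_force: [0.4, 0.4, -0.2]
gripper_width: 0.0579
finger_force: 0.0
clock: 44.8
position: [0.5895, -0.0851, 0.0753]
tcp_rot: [2.22, 2.22, 0.002]
ft_force: [-0.2, 0.0, 6.0]
gripper_width: 0.0552
finger_force: 25.0
clock: 45.22
position: [0.5895, -0.0852, 0.1265]
tcp_rot: [2.22, 2.22, 0.002]
ft_force: [0.8, 0.1, -2.7]
gripper_width: 0.0557
finger_force: 25.0
```

```bash
python3 -m creep '[[1,-0.4,0,0,0,0],[3,-1.3,0,0,0,0],[5.5,-2.4,0,0,0,0],[8.5,-3.8,0,0,0,0],[11.5,-5.1,0,0,0,0]]';python3 -m creep '[[3,-1.3,0,0,0,0],[6,-2.7,0,0,0,0],[9,-4,0,0,0,0],[12,-5.4,0,0,0,0],[14.5,-6.5,0,0,0,0]]';python3 -m creep '[[2.5,-1.1,0,0,0,0],[4.5,-2,0,0,0,0],[6,-2.7,0,0,0,0],[6.8,-3,0,0,0,0],[6.9,-3.1,0,0,0,0]]'; python3 -m creep '[[0,0,1.5,0,0,0],[0,0,2.8,0,0,0],[0,0,3.6,0,0,0],[0,0,4,0,0,0],[0,0,4,0,0,0]]';python3 -m creep '[[0,0,0.1,0,0,0],[0,0,0.2,0,0,0],[0,0,0.3,0,0,0],[0,0,0.4,0,0,0],[0,0,0.4,0,0,0]]';python3 -m creep '[[0,0,0.1,0,0,0],[0,0,0.1,0,0,0],[0,0,0.1,0,0,0]]'
```

```text
clock: 45.63
position: [0.5357, 0.0313, 0.1232]
tcp_rot: [-2.221, -2.22, 0.002]
ft_force: [0.6, 0.3, -3.3]
gripper_width: 0.0556
finger_force: 25.0
clock: 46.05
position: [0.4699, 0.1775, 0.1234]
tcp_rot: [-2.218, -2.223, 0.002]
ft_force: [0.4, 0.3, -2.3]
gripper_width: 0.0555
finger_force: 25.0
clock: 46.47
position: [0.44, 0.2458, 0.1236]
tcp_rot: [-2.217, -2.225, 0.001]
ft_force: [-0.5, 0.3, -2.8]
gripper_width: 0.0557
finger_force: 25.0
clock: 46.88
position: [0.4413, 0.2428, 0.0832]
tcp_rot: [-2.223, -2.22, 0.003]
ft_force: [-0.7, -0.0, -3.7]
gripper_width: 0.0553
finger_force: 25.0
clock: 47.3
position: [0.4418, 0.244, 0.0803]
tcp_rot: [2.221, 2.221, 0.001]
ft_force: [-0.7, -0.4, -2.8]
gripper_width: 0.0557
finger_force: 25.0
clock: 47.55
position: [0.442, 0.2442, 0.0802]
tcp_rot: [2.221, 2.221, 0.002]
ft_force: [-1.8, -1.1, 6.7]
gripper_width: 0.0556
finger_force: 25.0
```

Contact. I'll release, back away and compare with the starting measurements.

```bash
python3 -m creep '[[0,0,0,0,0,0],[0,0,0,0,0,0],[0,0,0,0,0,0],[0,0,0,0,0,0],[0,0,0,0,0,0]]' -1; python3 -m creep '[[0,0,-1,0,0,0],[0,0,-3,0,0,0],[0,0,-5.5,0,0,0],[0,0,-8,0,0,0],[0,0,-11,0,0,0]]';python3 -m creep '[[-3,2,0,0,0,0],[-6,4,0,0,0,0],[-9,6,0,0,0,0],[-12,8,0,0,0,0],[-15,9,0,0,0,0]]'; python3 -m creep '[[-3,0,0,0,0,0],[-5,0,0,0,0,0],[-5,0,0,0,0,0],[-5,0,0,0,0,0],[-5,0,0,0,0,0]]'; python3 - <<'E'
from bench import imaging
from h import *
p,d=imaging.grab_frame("scene");c=imaging.calibration("scene");cv2.imwrite("pics/end.png",p[...,::-1])
for p,d,K,E in((lambda z:(z['p'],z['d'],z['K'],z['E']))(np.load("scene.npz")),(p,d,c["camera_matrix"],c["extrinsics"])):
    W=cloud(d,K,E);h=cv2.cvtColor(p,cv2.COLOR_RGB2HSV).astype(int);H,S,Z=h[...,0],h[...,1],W[...,2]
    for n,m in(("oil",(H>60)&(H<90)&(S>150)),("pol",(H>105)&(H<130)&(S>120)),("gre",(H>18)&(H<30)&(S>120)&(W[...,0]>.41)&(W[...,1]<.36))):
        m=m&(Z>.07)&(Z<.108)&(abs(W[...,1]-.31)<.13)&(W[...,0]<.55)&(W[...,0]>.4);print(n,m.sum(),circ(W[m][:,:2],.028).round(4))
E
```

```text
clock: 47.97
position: [0.4417, 0.244, 0.0791]
tcp_rot: [-2.221, -2.221, -0.0]
ft_force: [0.1, -0.6, 0.3]
gripper_width: 0.0848
finger_force: 0.0
clock: 48.38
position: [0.441, 0.2436, 0.1903]
tcp_rot: [-2.221, -2.221, 0.002]
ft_force: [0.4, 0.6, -0.7]
gripper_width: 0.0879
finger_force: 0.0
clock: 48.8
position: [0.5335, 0.0923, 0.1901]
tcp_rot: [2.221, 2.22, 0.002]
ft_force: [0.6, -0.1, 0.5]
gripper_width: 0.0878
finger_force: 0.0
clock: 49.22
position: [0.5316, 0.045, 0.1897]
tcp_rot: [-2.22, -2.222, -0.001]
ft_force: [-0.2, 0.3, 0.7]
gripper_width: 0.0881
finger_force: 0.0
oil 172 [0.4418 0.2436]
pol 259 [0.4556 0.377 ]
gre 268 [0.4493 0.3101]
oil 178 [0.4405 0.2431]
pol 252 [0.5018 0.3597]
gre 267 [0.4474 0.3098]
```

View pics/end.png

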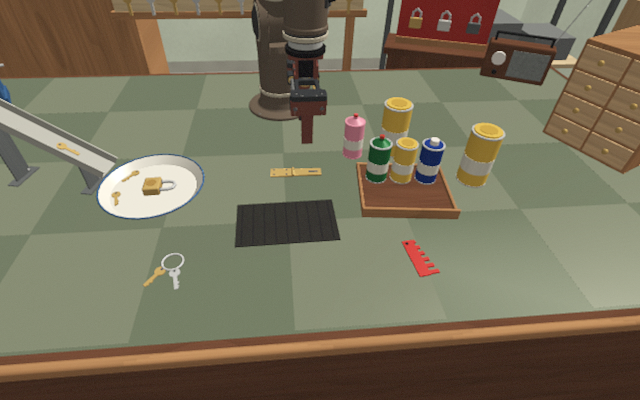

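The end view shows the tins back at (379,160), (404,158) and (430,160), the same pixels as at the start. The lock is in the dish at (152,186). The odd polish fit is the mirrored circle solution, since its pixel position hasn't changed.

```bash
python3 -c "
from bench import arm;print(arm.sign_off())"
```

```text
the job is handed in; nothing more can be done
None
```

The padlock lies flat within about 3 mm of the dish's centre, all three tins stand upright back on their spots in the tray (about 2 mm off by camera; the polish tin by image position only), and the job is handed in, with no verdict reported.

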